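# Flip the dock adapter plates and reject the one with no boss

## Robot

A 6-joint arm with a two-finger parallel gripper is mounted at the origin on the work surface. World frame = base frame: x ahead of the robot, y to its left, z up, the work surface at z = 0. Lengths are in mm, angles in rad, forces in N, time in s.
With the tool pointing down it reaches from about 300 to 775 mm from the base axis. Payload 14.6 kg.
Tool frame: the origin (TCP) lies where the fingers leave the gripper's body, on its centre line; the fingertips stand 97 mm ahead of it and the grasp point (between the pads) lies ahead of it (grip_depth is the z of the grasp point in the tool frame, in mm); z points along the fingers, y is the line along which they close (so a half turn about z gives the same grasp; the last joint's range is limited). The gripper opens to 94 mm and grips with 3 to 60 N. Pads are 16 mm wide; open, the fingers measure 119 mm over their backs; the gripper's body (75 mm by 177 mm) begins 78 mm behind the grasp point.
Start: joints at [1.048, 0.3, 1.521, -0, 1.321, -0.067], TCP at [242.096, 493.842, 302.646] pointing down, gripper open.
Joint ranges: [-3.03, 3.03], [-0.79, 2.21], [0.23, 2.52], [-1.04, 4.18], [0, 3.07], [-2.55, 2.55]. Speed limits (rad/s): [2.22, 2.22, 2.57, 3.14, 3.14, 3.14].

## Interface

Orientations are given as [roll, pitch, yaw] about the fixed x, y, z axes, in that order (R = Rz(yaw) Ry(pitch) Rx(roll)).
In Python, from cell import read_state, camera, sign_off, regions_of, spot_point, grip_depth gives the robot as it stands. The module is installed in compiled form; this text tells all that it offers.
- The arm moves only by the tool send_rows, never from a script. Its argument "series" is a list of rows, each a list of 3 entries, a list of its own where there are three numbers: the shift along the world's x, y, z in mm, then the turn about the world's z in degrees, then the closure, from -1 (fully open) to 1 (shut), so that 0 is half open. A call has 1 to 12 rows; each row shifts and turns the commanded pose from where the row before left it; what a row does not reach is not made up. A row lasts 1/10 s, in which the tool goes at most 50 mm and 8.59 degrees, less where a joint would pass 70% of its speed; a pose out of reach is approached as far as the arm can. A call is refused whole if a number of a shift passes 50 or a number of a turn 8.59, either way. A call with a gripper value outside its range is refused whole. The fingers move at their own pace and stop on an object; "squeeze" is the grip in N (left out, the last holds). Time passes only in rows, so rows that do not move let the fingers close. It gives the time, the measured TCP pose, the force, the opening and the grip force at its end, in the units of the state.
- read_state(): the state, without advancing time (a new reading comes with each control period).
- camera(name): name is "side" or "top"; returns a dict with "color" (480x640x3 uint8, blue, green, red), "fx", "fy", "cx", "cy" (pixels), "dist" ([k1, k2, p1, p2, k3] as OpenCV has them; the pictures are not rectified), "camera_from_world" (4x4, takes a point from world to camera coordinates). Camera axes: x right, y down, z forward; pixel columns grow to the right and rows downward; lengths in mm; the calibration is good to about 2 mm. A picture is of the moment at which its call begins. There is no depth.
- sign_off(): hands the job in; it is judged then, once.
Trained networks look in a picture, given as the dict that the camera call returned (one of the last four; its "shot" number tells which), for a name from the list of things; names that differ only in an ending like _2 or _b are one class to them, and where a whole thing is asked for, a point or a joint stands for the part that bears it (a point fixed in the world has none). Each returns a list of dicts, best first, with "confidence" (0 to 1); they miss things now and then, are a little off and sometimes report something else, mostly with a low value. They report only what shows in the picture. A call takes as long as a camera call. They do not tell look-alikes from the thing itself.
- regions_of(thing, picture): "mask" (480x640 bool, what is visible of it).
- spot_point(thing, picture): "point" ([x, y, z] in mm, in the coordinates of the camera as it stood for that picture, good to about 4 mm: a listed point, or the origin of a listed thing).
The state is a dict: "clock": time; "joints": joint angles; "qd": joint speeds; "effort": joint torques, N m; "eef_pos": TCP position; "eef_rot": TCP orientation; "wrist_force": force on the tool from outside, world axes, zero at the start; "moment": the same for the moment, N m; "finger_gap": finger opening in mm; "finger_force": force on a finger pad.
Only numpy, scipy, OpenCV 4.12 (cv2) and the standard library are available. Lean on these libraries where they do the work, as an engineer would, in place of code of your own. Each camera call takes 0.05 s, during which the arm holds its last target. There are 200 camera calls.

## Task

Two blue adapter plates for the charging dock lean on the far side of the grey flip rack, their backs hidden. Flip both over in place onto the near side, towards the robot, so that their backs can be seen; then lay the plate whose back lacks the round white boss flat in the red reject tray, and leave the good one flipped in the rack.

Things in the scene. Friction and masses are not known exactly. Their poses are not given: they have to be found in the camera images.
- rack: Flip rack, fixed: base 130 (x) x 190 (y) x 12 mm, origin under its centre, x away from the robot. Two V bays at y -60 and +60 mm, a plate in each. The valley runs along y at x 0, z 30 mm; near (-x) and far (+x) grey rests, 56 mm wide, rise from it at 45 deg, ending 46 mm out, 76 mm up (far one's back 60 mm out). Free space beside the bays.
- plate_full: Blue slab 105 x 60 x 10 mm, 80 g. Origin at its centre, z up its length, y along its width, x out of its back. Starts in either bay, leaning 45 deg on the far rest, back hidden, top away from the robot, top 40 mm clear of the rest. Pushed at the top past upright it falls onto the near rest, back up at 45 deg. This is the good one: a white round boss, 22 mm across and 10 mm high, 12 mm below mid-back.
- plate_bare: Blue slab 105 x 60 x 10 mm, 80 g. Origin at its centre, z up its length, y along its width, x out of its back. Starts in either bay, leaning 45 deg on the far rest, back hidden, top away from the robot, top 40 mm clear of the rest. Pushed at the top past upright it falls onto the near rest, back up at 45 deg. This is the reject: its back is bare, with no boss.
- reject_tray: Red open tray, fixed, 190 (x) x 160 (y) x 30 mm outside, walls 4 mm, floor 4 to 6 mm thick; to the left or right of the rack. Origin at the centre of the underside, x along the 190 mm length, z up.
Not all that is in view belongs to the job. What is shaped like the plate_full but pink is not meant.

How it is judged:
By the outcome, as a careful person would: the job done as asked, in the order asked, and still so for the second after the job is handed in, with the robot touching nothing.
It also fails if it takes over 51 s, if anything falls off the work surface, if the arm or the gripper's body presses on something with over 40 N, if the wrist force passes 120 N, or if a joint passes its speed limit or range.

## Working session

There is one attempt and no reset: what is moved stays moved. The work goes in short steps, Python scripts to look and compute and a tool call to move; the robot and the scene stay as the last step left them, time stands still between calls to the robot, and variables do not carry over. Pictures are saved under pics/ and viewed, at most 10 in all, crops included, and the job is handed in when it is done.

Besides the shell and the picture viewer there is one more tool, called after "Call:" as a command line: name --argument value ..., lists and objects as JSON in quotes. send_rows: Moves the arm, as the interface text tells. Its arguments: {"type":"object","properties":{"series":{"type":"array"},"squeeze":{"type":"number"}},"required":["series"]}

```bash
mkdir -p pics
cat > h.py <<'E'
import numpy as np, cv2
from cell import *
def world(p,pic):
    T=np.array(pic["camera_from_world"]); return np.linalg.inv(T)@np.append(p,1)
def pix(P,pic):
    T=np.array(pic["camera_from_world"]); K=np.array([[pic["fx"],0,pic["cx"]],[0,pic["fy"],pic["cy"]],[0,0,1.]])
    return cv2.projectPoints(np.array(P,float).reshape(-1,1,3),cv2.Rodrigues(T[:3,:3])[0],T[:3,3],K,np.array(pic["dist"],float))[0].reshape(-1,2)
def ray(uv,z,pic):
    T=np.array(pic["camera_from_world"]); K=np.array([[pic["fx"],0,pic["cx"]],[0,pic["fy"],pic["cy"]],[0,0,1.]])
    n=cv2.undistortPoints(np.array(uv,float).reshape(-1,1,2),K,np.array(pic["dist"],float)).reshape(-1,2)
    R=T[:3,:3];c=-R.T@T[:3,3]; d=np.c_[n,np.ones(len(n))]@R
    return c+d*((z-c[2])/d[:,2])[:,None]
E
python3 - <<'E'
from h import *
print(grip_depth if not callable(grip_depth) else grip_depth()); s=read_state(); print(s["clock"],s["eef_pos"],s["eef_rot"],s["finger_gap"])
for n in("top","side"):
    p=camera(n); cv2.imwrite(f"pics/{n}0.png",p["color"])
    T=np.array(p["camera_from_world"]); print(n,-T[:3,:3].T@T[:3,3])
    for t in("rack","plate_full","plate_bare","reject_tray"):
        for d in spot_point(t,p)[:3]: 
            w=world(d["point"],p)[:3]; print(t,round(d["confidence"],2),w.round(1),pix(w,p).round())
        for d in regions_of(t,p)[:3]:
            c,(sz),a=cv2.minAreaRect(np.argwhere(d["mask"])[:,::-1].astype(np.float32)); print('  mask',round(d["confidence"],2),np.round(c),np.round(sz),round(a,1))
E
```

```text
78.39999999999999
0.0 [242.02154993 493.71424351 302.06987105] [-3.14038996e+00 -8.50494615e-05  2.68579764e+00] 94.31166583202443
top [ 473.97977893   13.5665481  1030.1366168 ]
rack 0.9 [512.5  25.9  -0.7] [[312. 278.]]
  mask 0.91 [313. 278.] [64. 94.] 77.0
plate_full 0.98 [535.6  83.1  72.2] [[282. 265.]]
plate_full 0.88 [ 659.6 -186.2   19.5] [[415. 207.]]
plate_full 0.85 [723.  112.3  16.9] [[272. 177.]]
  mask 0.97 [280. 264.] [46. 33.] 76.8
  mask 0.66 [272. 176.] [29. 48.] 2.9
  mask 0.55 [413. 208.] [30. 52.] 70.0
plate_bare 0.8 [556.3 -29.6  70.2] [[341. 254.]]
  mask 0.95 [340. 252.] [45. 32.] 79.0
reject_tray 0.79 [ 428.4 -307.5    2.8] [[474. 319.]]
  mask 0.77 [477. 322.] [83. 96.] 2.9
side [ 226.59494951 -450.64666185  707.04178323]
rack 0.95 [ 5.101e+02  2.460e+01 -5.000e-01] [[285. 267.]]
  mask 0.62 [286. 257.] [107.  71.] 37.1
plate_full 0.8 [ 655.3 -181.2   12.5] [[408. 297.]]
plate_full 0.78 [726.4 111.5  13.6] [[342. 197.]]
plate_full 0.72 [532.7  84.   70.9] [[277. 221.]]
  mask 0.88 [341. 197.] [21. 45.] 73.3
  mask 0.71 [409. 296.] [59. 29.] 23.2
  mask 0.65 [285. 257.] [106.  71.] 36.9
plate_bare 0.56 [563.2 -24.8  75.3] [[321. 247.]]
  mask 0.92 [320. 249.] [31. 56.] 29.7
  mask 0.5 [276. 220.] [28. 54.] 26.6
reject_tray 0.69 [ 425.3 -309.1   -2.3] [[358. 431.]]
  mask 0.88 [359. 429.] [117. 134.] 57.5
```

Run:
```python
import cv2,numpy as np
a=cv2.imread("pics/top0.png")[130:400,220:540];b=cv2.imread("pics/side0.png")[150:450,220:540]
a=cv2.resize(a,(400,338));b=cv2.resize(b,(400,375))
a=cv2.copyMakeBorder(a,0,37,0,0,0)
cv2.imwrite("pics/m0.png",np.hstack([a,b]))
cv2.imwrite("pics/c0.png",cv2.resize(cv2.imread("pics/top0.png")[220:340,250:410],(800,600),interpolation=2))
```

```text
(no output)
```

View pics/m0.png

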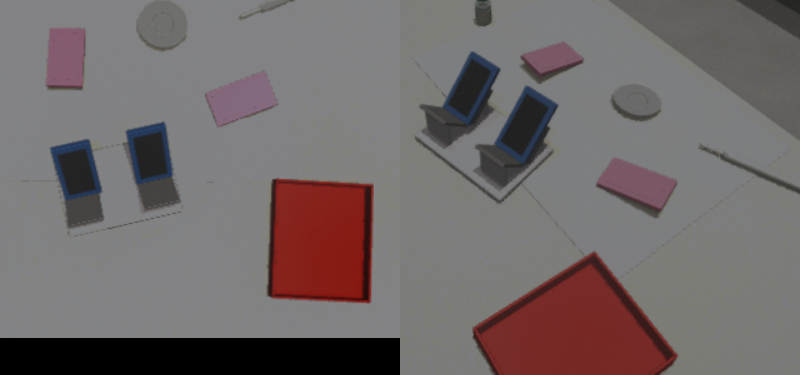

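View pics/c0.png

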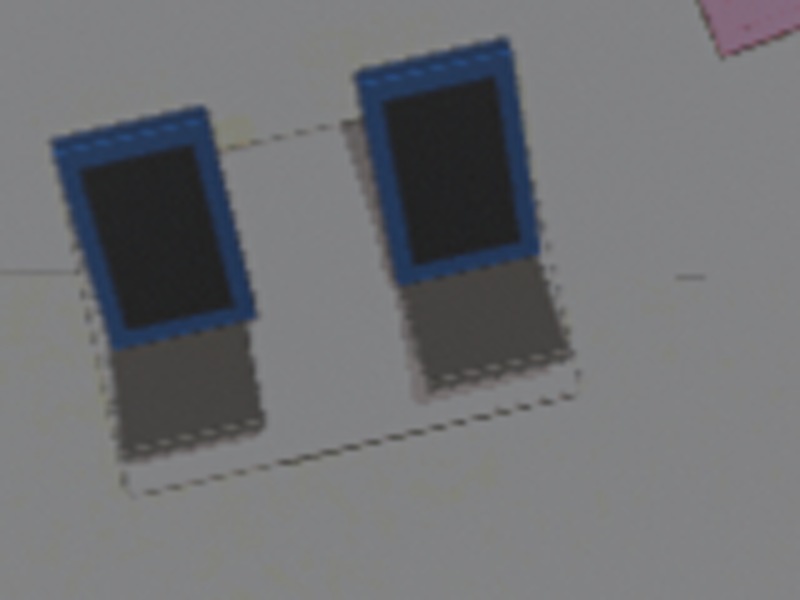

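The frames show two blue plates leaning on the far rests, at top pixels (282,265) and (341,253). The look-alikes are pink slabs at (272,177) and (415,207), and the tray is at (474,319). I choose the two blue ones, and the crop confirms they are in the rack. Next I fit the rack pose to the corners seen in the crop.

Run:
```python
from h import *
from scipy.optimize import least_squares
p=camera("top")
c=np.array([(52,140),(207,108),(117,348),(255,318),(355,72),(508,38),(403,287),(540,254),(130,493),(577,396)])/5+[250,220]
L=np.array([(74.2,90,104.2),(74.2,30,104.2),(-7,90,37),(-7,30,37),(74.2,-30,104.2),(74.2,-90,104.2),(-7,-30,37),(-7,-90,37),(-65,95,12),(-65,-95,12)])
def W(v,L):
    a=v[2];R=np.array([[np.cos(a),-np.sin(a),0],[np.sin(a),np.cos(a),0],[0,0,1]]);return L@R.T+[v[0],v[1],0]
r=least_squares(lambda v:(pix(W(v,L),p)-c).ravel(),[512,24,.216]);v=r.x
print(v,np.degrees(v[2]),r.fun.reshape(-1,2).round(1).tolist())
for n,l in dict(startL=(105,60,0),endL=(-25,60,0),startR=(105,-60,0),endR=(-25,-60,0),grL=(-46,60,83),grR=(-46,-60,83)).items(): print(n,W(v,np.array([l])).round(1))
m=regions_of("reject_tray",p)[0]["mask"]
b=cv2.minAreaRect(np.argwhere(m)[:,::-1].astype(np.float32)); print(ray(cv2.boxPoints(b),25,p).round(1), ray([b[0]],15,p))
print(read_state()["finger_gap"])
```

```text
[5.12617852e+02 2.06427284e+01 2.19721358e-01] 12.589106508763157 [[-1.2, -0.5], [-0.9, -0.9], [-2.1, 0.9], [-0.2, 0.4], [0.7, -0.5], [1.2, -0.4], [-0.4, 0.2], [1.4, 0.4], [-0.1, 0.6], [1.7, -0.1]]
startL [[602.  102.1   0. ]]
endL [[475.1  73.8   0. ]]
startR [[628.2 -15.    0. ]]
endR [[501.3 -43.4   0. ]]
grL [[454.6  69.2  83. ]]
grR [[480.8 -47.9  83. ]]
[[ 331.9 -217.2   25. ]
 [ 523.7 -228.7   25. ]
 [ 517.1 -398.7   25. ]
 [ 324.  -383.9   25. ]] [[ 422.92768162 -309.5724615    15.        ]]
94.14235817350529
```

Call:
send_rows --series '[[[30, -32.6, 0], 3.2, 0.6], [[30, -32.6, 0], 3.2, 0.6], [[30, -32.6, 0], 3.2, 0.6], [[30, -32.6, 0], 3.2, 0.6], [[30, -32.6, 0], 3.2, 0.6], [[30, -32.6, 0], 3.2, 0.6], [[30, -32.6, 0], 3.2, 0.6], [[30, -32.6, 0], 3.2, 0.6], [[30, -32.6, 0], 3.2, 0.6], [[30, -32.6, 0], 3.2, 0.6], [[30, -32.6, 0], 3.2, 0.6], [[30, -32.6, 0], 3.2, 0.6]]' --squeeze 15

```text
clock: 2.2
eef_pos: [603.1, 101.0, 302.7]
eef_rot: [-3.142, 0.0, -2.925]
wrist_force: [0.3, 1.0, 0.5]
finger_gap: 18.6
finger_force: 0.0
```

Call:
send_rows --series '[[[0, 1, -40], 0, 0.6], [[0, 0, -40], 0, 0.6], [[0, 0, -35], 0, 0.6], [[0, 0, 0], 0, 0.6], [[-12, -2.7, 0], 0, 0.6], [[-12, -2.7, 0], 0, 0.6], [[-12, -2.7, 0], 0, 0.6], [[-12, -2.7, 0], 0, 0.6]]'

```text
clock: 3.0
eef_pos: [554.4, 92.9, 190.2]
eef_rot: [-3.141, 0.003, -2.927]
wrist_force: [-0.2, 0.3, 0.3]
finger_gap: 18.7
finger_force: 0.2
```

Call:
send_rows --series '[[[-10, -2.2, 0], 0, 0.6], [[-10, -2.2, 0], 0, 0.6], [[-10, -2.2, 0], 0, 0.6], [[-10, -2.2, 0], 0, 0.6], [[-10, -2.2, 0], 0, 0.6], [[-10, -2.2, 0], 0, 0.6], [[-10, -2.2, 0], 0, 0.6], [[-10, -2.2, 0], 0, 0.6], [[0, 0, 0], 0, 0.6]]'

```text
clock: 3.9
eef_pos: [473.1, 75.1, 187.7]
eef_rot: [3.142, -0.0, -2.927]
wrist_force: [0.2, -0.2, 0.1]
finger_gap: 18.7
finger_force: 0.0
```

Run:
```python
from h import *
p=camera("side");cv2.imwrite("pics/s1.png",cv2.resize(p["color"][150:350,200:440],(720,600)))
```

```text
(no output)
```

View pics/s1.png

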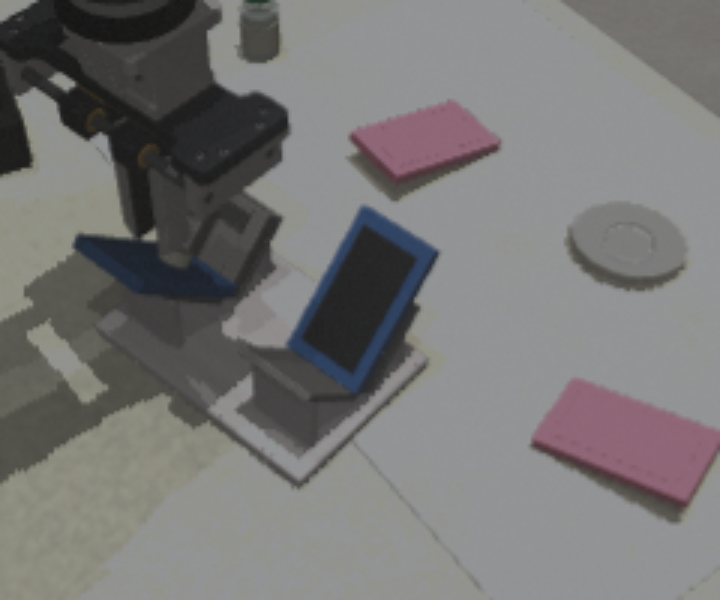

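The crop shows the left plate, at (150,265), on its near rest. The right plate at (365,300) is still leaning on the far side, so I do that one next.

Call:
send_rows --series '[[[0, 0, 45], 0, 0.6], [[30, 5, 15], 0, 0.6], [[42, -22, 0], 0, 0.6], [[42, -36, 0], 0, 0.6], [[42, -37, 0], 0, 0.6], [[0, 0, 0], 0, 0.6], [[0, 0, -30], 0, 0.6], [[0, 0, -30], 0, 0.6], [[0, 0, 0], 0, 0.6]]'

```text
clock: 4.85
eef_pos: [620.2, -7.0, 183.8]
eef_rot: [3.14, -0.006, -2.927]
wrist_force: [-0.6, 0.2, -0.0]
finger_gap: 18.6
finger_force: 0.0
```

Call:
send_rows --series '[[[-12, -2.7, 0], 0, 0.6], [[-12, -2.7, 0], 0, 0.6], [[-12, -2.7, 0], 0, 0.6], [[-12, -2.7, 0], 0, 0.6], [[-10, -2.2, 0], 0, 0.6], [[-10, -2.2, 0], 0, 0.6], [[-10, -2.2, 0], 0, 0.6], [[-10, -2.2, 0], 0, 0.6], [[-10, -2.2, 0], 0, 0.6], [[-10, -2.2, 0], 0, 0.6], [[-10, -2.2, 0], 0, 0.6], [[-10, -2.2, 0], 0, 0.6]]'

```text
clock: 6.05
eef_pos: [492.8, -35.9, 187.6]
eef_rot: [-3.142, -0.0, -2.927]
wrist_force: [-0.2, -0.0, 0.3]
finger_gap: 18.4
finger_force: 0.0
```

Call:
send_rows --series '[[[0, 0, 0], 0, 0.6], [[0, 0, 50], 0, 0.6], [[0, 0, 50], 0, -0.4], [[25, -43, 0], 0, -0.4], [[25, -43, 0], 0, -0.4], [[25, -43, 0], 0, -0.4], [[25, -43, 0], 0, -0.4], [[0, 0, 0], 0, -0.4]]'

```text
clock: 6.85
eef_pos: [594.8, -212.1, 285.8]
eef_rot: [3.141, -0.001, -2.931]
wrist_force: [-1.3, -0.0, -1.3]
finger_gap: 63.6
finger_force: 0.0
```

Run:
```python
from h import *
p=camera("top");q=camera("side")
cv2.imwrite("pics/s2.png",np.hstack([cv2.resize(p["color"][220:360,240:400],(400,350)),cv2.resize(q["color"][170:330,210:370],(400,350))]))
for n,pp in(("top",p),("side",q)):
  for t in("plate_full","plate_bare"):
    for d in spot_point(t,pp)[:3]: 
        w=world(d["point"],pp)[:3]; print(n,t,round(d["confidence"],2),w.round(1),pix(w,pp).round())
```

```text
top plate_full 0.62 [ 661.3 -182.8   16.3] [[413. 206.]]
top plate_full 0.57 [723.3 110.3  14.6] [[273. 177.]]
top plate_bare 0.72 [491.5 -41.1  70.5] [[347. 288.]]
side plate_full 0.93 [ 658.3 -177.9   12.5] [[408. 295.]]
side plate_full 0.92 [465.1  69.8  74.2] [[251. 239.]]
side plate_full 0.68 [726.3 111.   12. ] [[342. 197.]]
side plate_bare 0.75 [495.6 -37.4  73.5] [[296. 268.]]
```

View pics/s2.png

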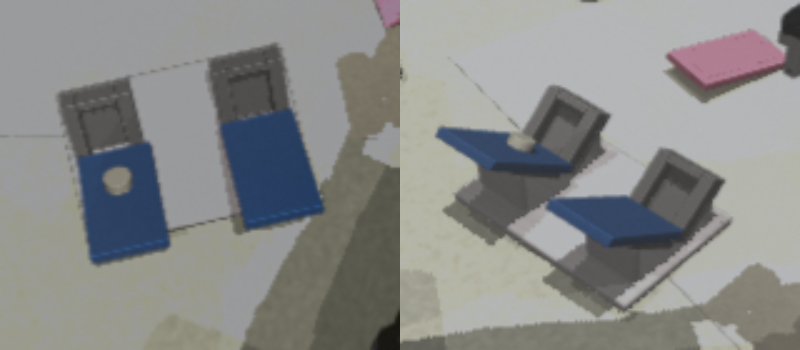

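The boss shows on the left plate at crop pixel (118,180), and the right plate's back is bare, so the right one is the reject. I'll fit its pose from its corners.

Run:
```python
from h import *
from scipy.optimize import least_squares
p=camera("top")
c=np.array([(221,125),(290,108),(322,212),(245,228)])/2.5+[240,220]
L=np.array([(7,30,37),(7,-30,37),(-74.2,-30,104.2),(-74.2,30,104.2)])
def W(v,L):
    a=v[2];R=np.array([[np.cos(a),-np.sin(a),0],[np.sin(a),np.cos(a),0],[0,0,1]]);return L@R.T+[v[0],v[1],0]
r=least_squares(lambda v:(pix(W(v,L),p)-c).ravel(),[525,-38,.22]);v=r.x
print(v,np.degrees(v[2]),r.fun.round(1)); print(W(v,np.array([(-46.,0,83),(-33.6,0,70.7)])))
s=read_state();print(s["eef_pos"],np.degrees(s["eef_rot"][2]))
```

```text
[ 5.26820909e+02 -3.57453982e+01  2.16814392e-01] 12.42254958233536 [-0.8  0.1  0.8  0.6  0.4 -0.6 -0.4 -0.1]
[[481.89787568 -45.64090412  83.        ]
 [494.00756304 -42.97341992  70.7       ]]
[ 593.44616215 -206.69148338  288.30219253] -167.64612978820068
```

Call:
send_rows --series '[[[-28, 40.5, 0], 0, -1], [[-28, 40.5, 0], 0, -1], [[-28, 40.5, 0], 0, -1], [[-28, 40.5, 0], 0, -1], [[0, 0, 0], 0, -1], [[0, 0, -45], 0, -1], [[0, 0, -45], 0, -1], [[0, 0, -20], 0, -1], [[0, 0, -17], 0, -1], [[0, 0, 0], 0, -1], [[0, 0, 0], 0, -1]]'

```text
clock: 8.3
eef_pos: [481.9, -45.7, 161.4]
eef_rot: [-3.141, 0.001, -2.927]
wrist_force: [-1.3, 0.1, -0.0]
finger_gap: 94.2
finger_force: 0.0
```

Call:
send_rows --series '[[[0, 0, 0], 0, 0], [[0, 0, 0], 0, 0], [[0, 0, 0], 0, 0], [[0, 0, 0], 0, 0], [[0, 0, 0], 0, 0], [[0, 0, 0], 0, 0], [[0, 0, 0], 0, 0], [[0, 0, 0], 0, 0]]' --squeeze 25

```text
clock: 9.1
eef_pos: [481.6, -45.7, 160.8]
eef_rot: [-3.142, 0.0, -2.927]
wrist_force: [-0.5, 0.6, 4.0]
finger_gap: 60.0
finger_force: 25.0
```

Call:
send_rows --series '[[[0, 0, 10], 0, 0], [[0, 0, 10], 0, 0], [[0, 0, 15], 0, 0], [[0, 0, 20], 0, 0], [[0, 0, 25], 0, 0], [[0, 0, 25], 0, 0], [[0, 0, 0], 0, 0]]'

```text
clock: 9.8
eef_pos: [482.3, -45.9, 269.3]
eef_rot: [-3.139, 0.005, -2.927]
wrist_force: [0.9, 0.3, -0.6]
finger_gap: 59.9
finger_force: 25.0
```

Run:
```python
from h import *
p=camera("side");cv2.imwrite("pics/s3.png",cv2.resize(p["color"][150:350,180:420],(720,600)))
```

```text
(no output)
```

View pics/s3.png

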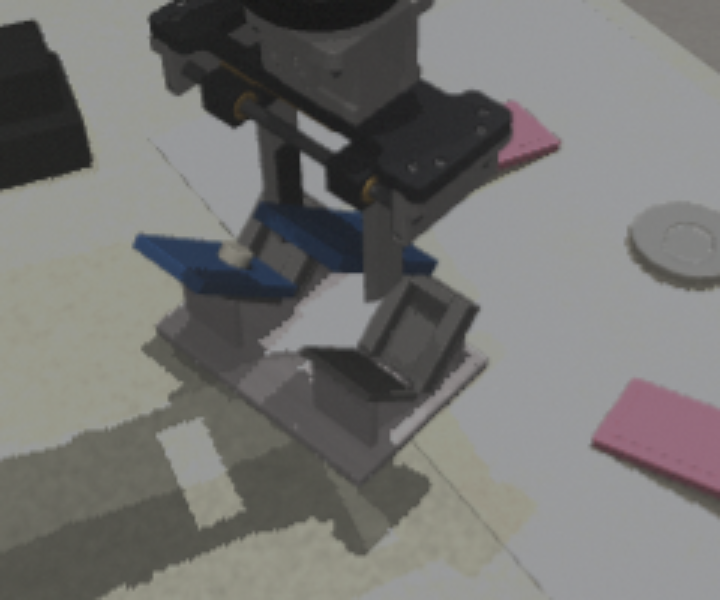

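Call:
send_rows --series '[[[-9.5, -44, 0], -2.7, 0], [[-9.5, -44, 0], -2.7, 0], [[-9.5, -44, 0], -2.7, 0], [[-9.5, -44, 0], -2.7, 0], [[-9.5, -44, 0], -2.7, 0], [[-9.5, -43, 0], -2.7, 0], [[0, 0, 0], 0, 0], [[0, 0, -40], 0, 0], [[0, 0, -40], 0, 0], [[0, 0, -25], 0, 0], [[0, 0, -10], 0, 0], [[0, 0, 0], 0, 0]]'

```text
clock: 11.05
eef_pos: [424.3, -308.1, 149.5]
eef_rot: [3.14, -0.002, 3.074]
wrist_force: [0.1, -0.2, -1.0]
finger_gap: 59.7
finger_force: 25.0
```

Run:
```python
from h import *
p=camera("side");cv2.imwrite("pics/s4.png",cv2.resize(p["color"][280:480,240:480],(720,600)))
s=read_state();print(s["eef_pos"],s["wrist_force"],s["finger_gap"])
```

```text
[ 424.74499311 -308.54232312  150.85220875] [ 0.88174419  0.73093505 -0.75387845] 59.68844766419211
```

View pics/s4.png

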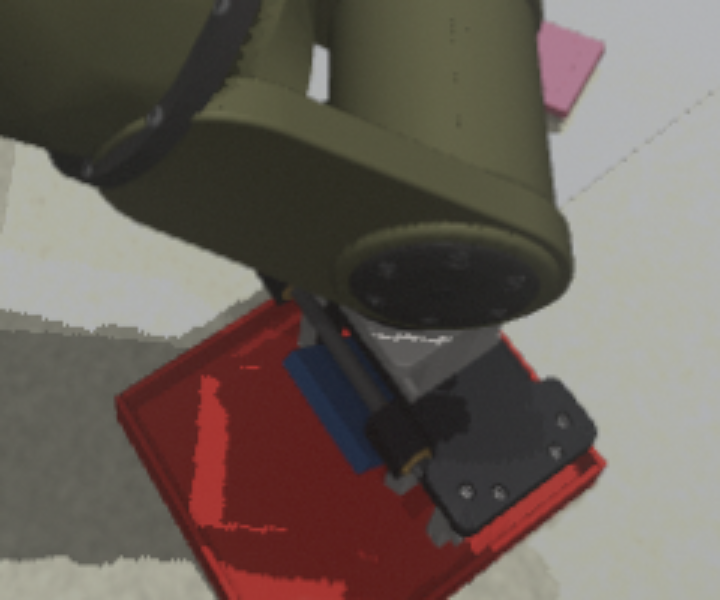

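Call:
send_rows --series '[[[0, 0, -5], 0, 0], [[0, 0, -5], 0, 0], [[-3, 0, -4], 0, 0], [[-3, 0, -4], 0, 0], [[-2.5, 0, -4], 0, 0], [[-2.5, 0, -4], 0, 0], [[-2, 0, -4], 0, 0], [[-2, 0, -4], 0, 0], [[-1.5, 0, -4], 0, 0], [[-0.5, 0, -2], 0, 0], [[0, 0, 0], 0, 0]]' --squeeze 8

```text
clock: 12.2
eef_pos: [407.5, -308.7, 110.3]
eef_rot: [3.141, -0.0, 3.073]
wrist_force: [0.3, 0.1, -0.7]
finger_gap: 60.1
finger_force: 8.0
```

Call:
send_rows --series '[[[0, 0, -2], 0, 0], [[0, 0, -2], 0, 0], [[0, 0, 0], 0, -0.35], [[0, 0, 0], 0, -0.5], [[0, 0, 0], 0, -0.7], [[0, 0, 0], 0, -0.7], [[0, 0, 0], 0, -0.7], [[0, 0, 0], 0, -0.7]]'

```text
clock: 13.0
eef_pos: [407.6, -308.8, 106.7]
eef_rot: [-3.142, 0.0, 3.073]
wrist_force: [0.5, -0.3, -0.1]
finger_gap: 79.9
finger_force: 0.0
```

Call:
send_rows --series '[[[0, 0, 20], 0, -0.7], [[0, 0, 40], 0, -0.7], [[0, 0, 50], 0, -0.7], [[0, 0, 50], 0, -0.7], [[-20, 40, 20], 0, -0.7], [[-20, 40, 0], 0, -0.7], [[-20, 40, 0], 0, -0.7], [[-20, 40, 0], 0, -0.7], [[-20, 40, 0], 0, -0.7], [[0, 0, 0], 0, -0.7]]'

```text
clock: 14.0
eef_pos: [305.9, -106.0, 286.8]
eef_rot: [-3.142, 0.001, 3.076]
wrist_force: [0.8, -0.5, 0.0]
finger_gap: 79.8
finger_force: 0.0
```

Run:
```python
from h import *
p=camera("top");q=camera("side")
cv2.imwrite("pics/s5.png",np.hstack([cv2.resize(p["color"][210:400,240:540],(400,253)),cv2.resize(q["color"][180:480,200:480],(400,429))[:253] if 0 else cv2.resize(q["color"][200:480,180:470],(400,253))]))
for n,pp in(("top",p),("side",q)):
  for t in("plate_full","plate_bare"):
    for d in spot_point(t,pp)[:3]: 
        w=world(d["point"],pp)[:3]; print(n,t,round(d["confidence"],2),w.round(1),pix(w,pp).round())
print(read_state()["clock"])
```

```text
top plate_full 0.78 [723.1 112.2  15.8] [[272. 177.]]
top plate_full 0.77 [470.4  71.3  73.5] [[288. 299.]]
top plate_full 0.67 [ 658.9 -184.3   19. ] [[414. 207.]]
top plate_bare 0.59 [ 418.2 -311.6    6.9] [[477. 324.]]
side plate_full 0.92 [ 659.8 -179.6   13.3] [[409. 295.]]
side plate_full 0.88 [726.4 111.6  14.8] [[342. 196.]]
side plate_full 0.81 [466.9  69.2  72.1] [[252. 239.]]
side plate_bare 0.95 [ 423.1 -310.8   11. ] [[358. 430.]]
14.3
```

View pics/s5.png

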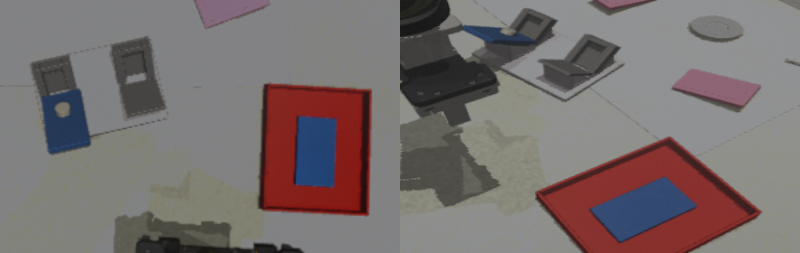

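The bare plate lies flat in the centre of the tray, at crop pixel (315,150). The plate with the boss is still flipped in the rack, at crop pixel (64,120), and the arm is clear of everything.

```bash
python3 -c "
from cell import *
print(sign_off())"
```

```text
the job is handed in; nothing more can be done
None
```

Both plates were flipped, the bare-backed one now lies flat in the red reject tray, the good one with the boss is still flipped in the rack, and the job was handed in at about 14 s.

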